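# Cap the sample vial and hold it down on the vortex mixer

## Robot

A 6-joint arm with a two-finger parallel gripper is mounted at the origin on the work surface. World frame = base frame: x ahead of the robot, y to its left, z up, the work surface at z = 0. Lengths are in mm, angles in rad, forces in N, time in s.
With the tool pointing down it reaches from about 275 to 1000 mm from the base axis. Payload 8.4 kg.
Tool frame: the origin (TCP) lies on the centre line of the jaws, within the pads' length; the fingertips stand 17 mm ahead of it and the grasp point (between the pads) lies 2 mm behind it (r.tcp_to_tips is the z of the fingertips in the tool frame, in mm); z points along the fingers, y is the direction in which the jaws open and shut (so a half turn about z gives the same grasp; the last joint's range is limited). The gripper opens to 85 mm and grips with 20 to 120 N. Pads are 22 mm wide; open, the fingers measure 114 mm over their backs; the gripper's body (76 mm by 85 mm) begins 54 mm behind the grasp point. The pads swing forward as they close: fully open they stand 13 mm farther back than shut.
Start: joints at [-1.164, 0.353, 1.633, -0, 1.155, -0.002], TCP at [248.442, -573.502, 248.281] pointing down, gripper open.
Joint ranges: [-2.63, 2.63], [-0.92, 2.1], [0.06, 2.66], [-1.3, 4.44], [0, 2.69], [-3.02, 3.02]. Speed limits (rad/s): [2.22, 2.22, 2.79, 3.14, 3.14, 3.14].

## Interface

Orientations are given as [roll, pitch, yaw] about the fixed x, y, z axes, in that order (R = Rz(yaw) Ry(pitch) Rx(roll)).
In Python, from rig import r, cams, job gives the robot as it stands.
- The arm moves only by the tool drive_tool, never from a script. Its argument "deltas" is a list of rows, each a list of 4 numbers: the shift along the tool's x, y, z in cm, then the turn about the tool's z in rad. In form: [[x, y, z, roll], ...]. A call has 1 to 12 rows; each row shifts and turns the commanded pose from where the row before left it, along the tool's axes as they then stand; what a row does not reach is not made up. A row lasts 1/12 s, in which the tool goes at most 41.7 mm and 7.16 degrees, less where a joint would pass 70% of its speed; a pose out of reach is approached as far as the arm can. A call with a gripper value outside its range is refused whole. "jaw" is the closure, from 0 (fully open) to 1 (shut), set as the call begins (left out, the last holds). The fingers move at their own pace and stop on an object; "force" is the grip in N (left out, the last holds). Time passes only in rows, so rows that do not move let the fingers close. It gives the time, the measured TCP pose, the force and the opening at its end, in the units of the state.
- r.sense(): the state, without advancing time (a new reading comes with each control period).
- cams.grab_frame(name): name is "side" or "top" or "wrist"; returns (picture, depth): 400x640x3 uint8, red, green, blue; 400x640 float32, mm along the optical axis (not along the pixel's ray), 0 where there is no reading.
- cams.camera_params(name): a dict with "fx", "fy", "cx", "cy" (pixels), "R" (3x3) and "t" (3): a world point X has camera coordinates R X + t. Camera axes: x right, y down, z forward; pixel columns grow to the right and rows downward; lengths in mm; the calibration is good to about 2 mm. A picture is of the moment at which its call begins: read the wrist's pose just before it. camera_params takes no time and is no camera call; for the wrist camera it gives the pose at the moment of the call.
- job.sign_off(): hands the job in, once; it reports no verdict.
The state is a dict: "clock": time; "qpos": joint angles; "qvel": joint speeds; "joint_efforts": joint torques, N m; "eef_pos": TCP position; "tcp_rot": TCP orientation; "contact_force": force on the tool from outside, world axes, zero at the start; "wrist_torque": the same for the moment, N m; "opening": opening from 0.0 (shut) to 1.0 (fully open).
Only numpy, scipy, OpenCV 4.12 (cv2) and the standard library are available. Lean on these libraries where they do the work, as an engineer would, in place of code of your own. Each camera call takes 0.05 s, during which the arm holds its last target. There are 200 camera calls.

## Task

One wide-necked vial in the tray is still without its cap: leaving it in its well, put on it, fully home, the one loose cap that fits. Then take that vial by its glass body, stand it upright in the rubber cup of the vortex mixer and press the cup down, firmly but without forcing it, until it bottoms on its stop; finish while still gripping the vial and holding it down there. Leave the other vials, the small cap and the tip box where they are.

Things in the scene. Friction and masses are not known exactly. Their poses are not given: they have to be found in the camera images.
- tray: White vial tray fixed to the bench, 125 (its x) x 185 (its y) x 23 mm high, origin at the centre of its underside. Six round wells of 32.5 mm diameter and 18 mm depth (floor 5 mm above the bench) at x = -30 and +30 mm and y = -60, 0 and +60 mm; three hold a vial (any two of them stand 84 mm or more apart), three are empty.
- vial: The vial to be capped and mixed, 45 to 85 g, standing in a well of the tray: amber glass, wide neck, no cap, dark rubber stopper in its mouth. Origin at the centre of its underside, z up along its axis. Straight round body of 30 mm diameter up to 56 mm height, sloping shoulder to 61 mm, neck 20 mm diameter to 65 mm, rim and stopper 22 mm diameter from 65 mm to the top at 78 mm, the top edge bevelled 2.5 mm. With the cap on, the top is at 81 mm.
- vial_seat (a point): Point on the vial's axis, 65 mm above its underside, where the origin of the cap lies when the cap is fully home.
- cap: The loose cap that fits the vial: plain white ribbed push-on cap, 12 g, slightly narrower than the vial's body, lying mouth down on the bench: 28 mm outer diameter (29 mm over the ribs), 16 mm high, bore 24.5 mm diameter and 13 mm deep, closed on top. Origin at the centre of its open underside, z up through its closed top. It goes straight down over the rim until its inner top rests on the stopper; no thread and no snap, about 1.2 mm of play all round.
- small_cap: Bystander: a like cap of 20 mm outer diameter and 16 mm height, for narrow-necked vials, mouth down on the bench. Leave it.
- narrow_vial: Bystander: vial with the same 30 mm body and height but a narrow neck and a stopper of 14 mm diameter, no cap, in another well. Leave it.
- capped_vial: Bystander: wide-necked vial that already has its white 28 mm cap, 81 mm high, in another well. Leave it.
- tip_box: Bystander: closed pipette-tip box, 84 x 122 x 56 mm high, origin under its centre. Leave it.
- mixer: Vortex mixer with touch start, heavy, fixed to the bench: housing 160 (its x) x 126 (its y) x 118 mm high, control panel with knob on its -x side, origin at the centre of its underside. Its black rubber cup stands upright above the origin, rim 159 mm above the bench when up. The shaking itself does not happen here; the cup only moves straight down.
- head_floor (a point): Centre of the flat floor inside the mixer's rubber cup, 146 mm above the bench when the cup is up; it moves down with the cup. The cup is open to the top, 36 mm inner diameter at the floor, 46 mm at the rim, which is 13 mm above the floor; the vial's foot stands on the floor.
- mixer_head (a joint): How far the cup is pressed down, in m: 0 up, 0.006 on its hard stop. It is sprung: it starts to move at about 5 N and needs about 11 N to reach the stop, on which it rests firmly at 13 to 25 N.
There are look-alikes about, which are no part of the job. What is shaped like the cap but brown or red is not meant.

How it is judged (in metres and radians):
On the way, in this order (a step that is already met when the one before it is completed fails the run):
1. the vial, still in its well, wears the cap fully home and the cap is let go (distance between cap and vial_seat below 0.0035 m and angle between the z axis of cap and the z axis of vial, either way round below 0.12 rad and z of vial in the frame of tray below 0.01 m and contact force between cap and the fingers below 0.05 N), for 0.2 s.
2. the capped vial is lifted clear of the tray (z of vial in the frame of tray above 0.04 m and distance between cap and vial_seat below 0.006 m), for 0.1 s.
At the end, for the whole second after the job is handed in: The gripped vial rests upright (0.12 rad) on the floor of the mixer cup, within 6 mm of its centre, its cap fully home (3.5 mm, 0.12 rad); the cup is on its stop (5.5 of 6 mm or more), the vial pressing on it with 11.5 to 45 N, the fingers on the glass with over 3 N (value of joint mixer_head above 0.0055 m and contact force between vial and mixer between 11.5 and 45 N and contact force between vial and the fingers above 3 N and horizontal distance between vial and head_floor below 0.006 m and z of vial in the frame of head_floor below 0.003 m and angle between vial's own z axis and vertical below 0.12 rad and distance between cap and vial_seat below 0.0035 m and angle between the z axis of cap and the z axis of vial, either way round below 0.12 rad and linear speed of vial below 0.02 m/s); the arm keeps its last pose, push and grip.
It fails at once if the vial is forced against the mixer with more than 45 N (contact force between vial and mixer above 45 N).
It fails at once if another vial, the small cap or the tip box is shifted by more than 15 mm (distance of any of narrow_vial, capped_vial, small_cap, tip_box from where it was at the start of the episode above 0.015 m).
It also fails if it takes over 62 s, if anything falls off the work surface, if the arm or the gripper's body presses on something with over 40 N, if the wrist force passes 120 N, or if a joint passes its speed limit or range.

## Working session

There is one attempt and no reset: what is moved stays moved. The work goes in short steps, Python scripts to look and compute and a tool call to move; the robot and the scene stay as the last step left them, time stands still between calls to the robot, and variables do not carry over. Pictures are saved under pics/ and viewed, about 8 in all and at most 12, crops included, and the job is handed in when it is done.

Besides the shell and the picture viewer there is one more tool, called as name([rows], argument=value, ...), one row to a line, values as JSON. drive_tool: Moves the arm, as the interface text tells. Its arguments: {"type":"object","properties":{"deltas":{"type":"array"},"jaw":{"type":"number"},"force":{"type":"number"}},"required":["deltas"]}

```bash
mkdir -p pics; cat > h.py <<'E'
import numpy as np, cv2
from rig import r,cams,job
def grab(n,f=None):
    p=cams.camera_params(n); im,d=cams.grab_frame(n)
    if f: cv2.imwrite('pics/'+f,im[:,:,::-1]); np.savez('pics/'+f+'.npz',im=im,d=d,**p)
    return p,im,d
def load(f): z=np.load('pics/'+f+'.npz'); return z,z['im'],z['d']
def unp(p,u,v,d): 
    c=np.array([(u-p['cx'])/p['fx']*d,(v-p['cy'])/p['fy']*d,d]); return np.array(p['R']).T@(c-np.array(p['t']))
def atz(p,u,v,z):
    R=np.array(p['R']);o=-R.T@np.array(p['t']);w=R.T@np.array([(u-p['cx'])/p['fx'],(v-p['cy'])/p['fy'],1]);return o+w*(z-o[2])/w[2]
def proj(p,X):
    c=np.array(p['R'])@np.array(X)+np.array(p['t']); return c[0]/c[2]*p['fx']+p['cx'],c[1]/c[2]*p['fy']+p['cy']
def cloud(p,d):
    v,u=np.indices(d.shape); c=np.stack([(u-p['cx'])/p['fx']*d,(v-p['cy'])/p['fy']*d,d],-1); return (c-np.array(p['t']))@np.array(p['R'])
E
python3 - <<'E'
from h import *
print(r.sense())
a=grab('top','top.png');b=grab('side','side.png')
E
```

```text
{'clock': 0.0, 'qpos': array([-1.16437682e+00,  3.53626056e-01,  1.63415740e+00, -2.61868338e-06,
        1.15522483e+00, -2.39365806e-03]), 'qvel': array([ 3.31363953e-04,  5.54182733e-04, -1.55126861e-03,  2.69700926e-04,
       -2.68978088e-04, -5.59110450e-05]), 'joint_efforts': array([-1.58731593e-03, -6.05253696e+01, -3.42067802e+01,  1.41144415e-04,
        9.50746879e-03,  1.65377480e-05]), 'eef_pos': array([ 248.26625255, -573.05994921,  247.56551951]), 'tcp_rot': array([-3.14017702e+00, -9.94248771e-07,  4.08814226e-01]), 'contact_force': array([ 0.35055683, -0.42385668, -0.1721178 ]), 'wrist_torque': array([-0.02989309,  0.03789051,  0.0063222 ]), 'opening': 0.9982605359552776}
```

View pics/top.png

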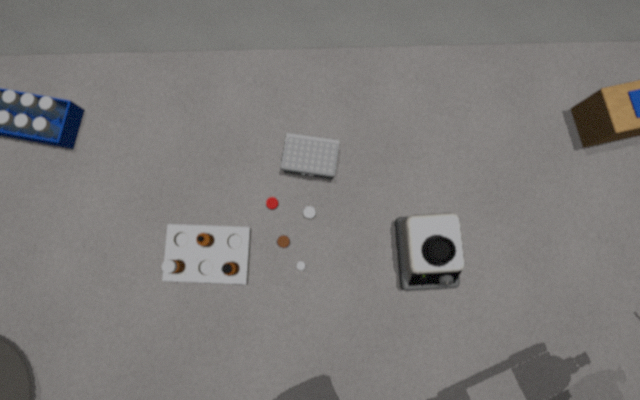

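View pics/side.png

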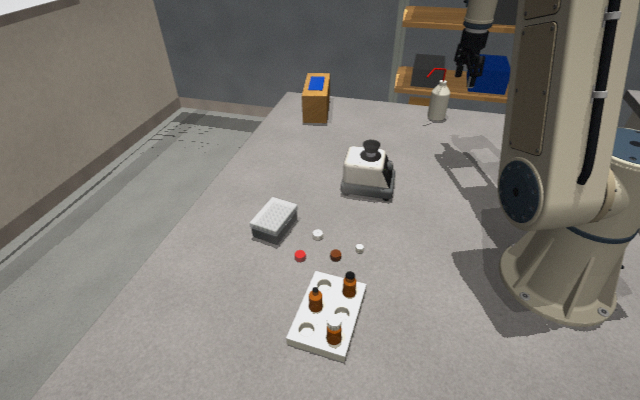

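The top view shows the tray with vials at (205,240), (230,268) and a capped one at (173,267). There are four loose caps: white at (309,212), smaller white at (301,266), red at (272,203) and brown at (283,242). The mixer cup is at (438,250) and the tip box at (310,155). In the side view the vial at (350,283) looks wider at the mouth than the one at (316,298). I'll enlarge both to confirm.

```bash
python3 - <<'E'
from h import *
p,im,d=load('top.png'); q,jm,e=load('side.png')
a=cv2.resize(im[190:300,155:325],None,fx=4.6,fy=4.6,interpolation=cv2.INTER_CUBIC)[:300*2]
cv2.imwrite('pics/c1.png',a[:,:,::-1])
b=cv2.resize(jm[222:362,270:380],None,fx=4.2,fy=4.2,interpolation=cv2.INTER_CUBIC)
cv2.imwrite('pics/c2.png',b[:,:,::-1])
for n,(u,v) in dict(big=(309,212),small=(301,266),red=(272,203),brown=(283,242),v1=(205,240),v2=(230,268),cv=(170,267),cup=(438,250)).items():
    print(n,d[v,u],unp(p,u,v,d[v,u]).round(1))
P=cloud(p,d)
for n,(u0,u1,v0,v1,z0,z1) in dict(big=(300,320,202,222,9,20),small=(292,310,257,275,9,20),tray=(155,260,215,295,18,28),vials=(155,260,215,295,70,90),cup=(415,462,230,275,150,165)).items():
    Q=P[v0:v1,u0:u1].reshape(-1,3);Q=Q[(Q[:,2]>z0)&(Q[:,2]<z1)]
    print(n,len(Q),Q.min(0).round(1),Q.max(0).round(1),((Q.min(0)+Q.max(0))/2).round(1),Q.mean(0).round(1))
print(p['fx'],(-p['R'].T@p['t']).round())
E
```

```text
big 989.3009 [586.6   5.1  14.8]
small 967.8388 [466.5  24.3  17. ]
red 994.5916 [608.8  89.   14.2]
brown 980.3845 [520.2  64.3  13.7]
v1 931.9372 [524.4 225.5  65.6]
v2 901.4341 [464.7 166.7  85.9]
cv 906.2225 [468.8 291.9  83.4]
cup 844.15015 [ 492.5 -247.3  143. ]
big 126 [575.   -8.5   9.1] [600.2  18.7  19.2] [587.6   5.1  14.2] [587.6   4.9  15.2]
small 67 [459.9  15.7  10.4] [477.5  35.6  20. ] [468.7  25.6  15.2] [469.   25.5  15.4]
tray 3591 [431.7 139.1  18.1] [564.5 330.2  28. ] [498.1 234.7  23. ] [498.5 231.6  22.9]
vials 312 [454.5 165.2  70.4] [534.3 309.7  90. ] [494.4 237.4  80.2] [477.  248.9  83. ]
cup 271 [ 469.3 -276.7  150.1] [ 518.5 -226.3  161.9] [ 493.9 -251.5  156. ] [ 494.  -253.9  156.3]
437.87663868745835 [466. -30. 997.]
```

View pics/c1.png

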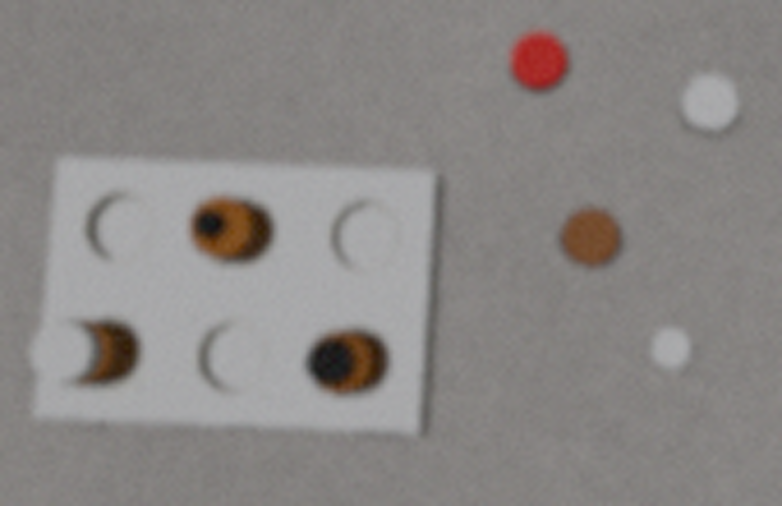

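View pics/c2.png

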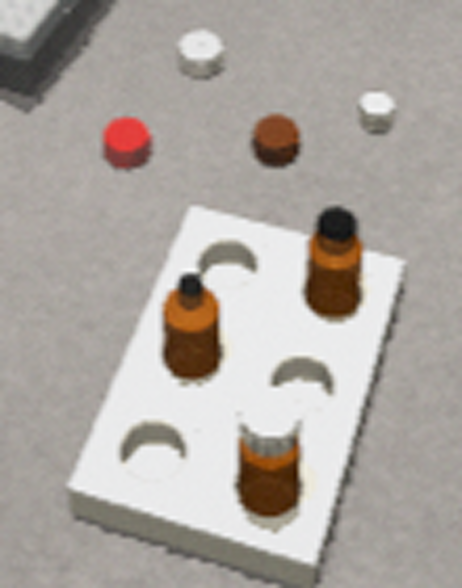

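Confirmed: the target vial is the one with the wide dark stopper, crop 1 (333,362), top image about (227,269). The vial at (205,240) has the narrow stopper, and the third already has a cap. The matching cap is the larger white one at top (309,212), about 28 mm across by depth. The white one at (301,266) is about 20 mm, and the red and brown ones are excluded.

```bash
python3 - <<'E'
from h import *
p,im,d=load('top.png')
f=lambda u,v:(155+(u+.5)/4.6-.5,190+(v+.5)/4.6-.5)
print('cap',atz(p,*f(709,102),16).round(1)); print('stopper',atz(p,*f(333,362),83).round(1))
C=np.array([atz(p,*f(*c),23) for c in [(57,157),(436,170),(420,432),(36,416)]]);print(C.round(1),C.mean(0).round(1))
# cup rim: dark blob in window
g=im[225:275,415:462].max(2); m=(g<60).astype('uint8')
n,l,s,c=cv2.connectedComponentsWithStats(m); k=1+s[1:,4].argmax(); u,v=c[k]+[415,225]
print('cup',s[k],u,v,atz(p,u,v,159).round(1))
P=cloud(p,d);Q=P[200:300,385:475].reshape(-1,3);Q=Q[(abs(Q[:,2]-118)<4)];print('mixer',Q.min(0),Q.max(0),cv2.minAreaRect(Q[:,:2].astype('f4')))
E
```

```text
cap [586.9   5.7  16. ]
stopper [464.2 173.6  83. ]
[[564.9 323.7  23. ]
 [555.2 138.4  23. ]
 [430.6 144.9  23. ]
 [441.  328.8  23. ]] [497.9 233.9  23. ]
cup [  7  11  33  30 738] 437.9810298102981 250.13550135501356 [ 491.7 -243.2  159. ]
mixer [ 454.43017806 -302.28280254  114.00111185] [ 565.41112269 -196.72877797  121.97208378] ((510.2001953125, -249.22178649902344), (110.2416763305664, 103.20201873779297), 2.651211738586426)
```

drive_tool([
  [0,0,0,-0.116],
  [0,0,0,-0.116],
  [0,0,0,-0.116],
  [0,0,0,-0.116],
  [0,0,0,-0.116],
  [0,0,0,-0.116],
  [0,0,0,-0.116],
  [0,0,0,-0.116],
  [0,0,0,-0.116],
  [0,0,0,-0.118],
])

```text
clock: 0.93
eef_pos: [248.3, -573.2, 247.8]
tcp_rot: [-3.141, -0.001, 1.576]
contact_force: [-0.3, 0.0, 0.5]
opening: 1.001
```

drive_tool([
  [2.9,1.7,0,0],
  [2.9,1.7,0,0],
  [2.9,1.7,0,0],
  [2.9,1.7,0,0],
  [2.9,1.7,0,0],
  [2.9,1.7,0,0],
  [2.9,1.7,0,0],
  [2.9,1.7,0,0],
  [2.9,1.7,0,0],
  [2.9,1.7,0,0],
])

```text
clock: 1.77
eef_pos: [418.8, -281.9, 248.1]
tcp_rot: [-3.141, -0.0, 1.571]
contact_force: [0.5, -1.3, -0.9]
opening: 1.0
```

```bash
python3 - <<'E'
from h import *
s=r.sense();print(s['eef_pos'],s['tcp_rot'])
p,im,d=grab('wrist','w0.png'); print(proj(p,[493,-248,159]),(-np.array(p['R']).T@p['t']).round(), p['R'])
E
```

```text
[ 418.78373429 -281.89840529  248.12602167] [-3.14133063e+00 -1.85665327e-04  1.57062353e+00]
(np.float64(419.4199629743557), np.float64(173.30257056739546)) [ 419. -209.  373.] [[ 9.99999957e-01 -2.37333761e-04  1.70933860e-04]
 [-2.76262524e-04 -9.58362970e-01  2.85552696e-01]
 [ 9.60453864e-05 -2.85552731e-01 -9.58362994e-01]]
```

View pics/w0.png

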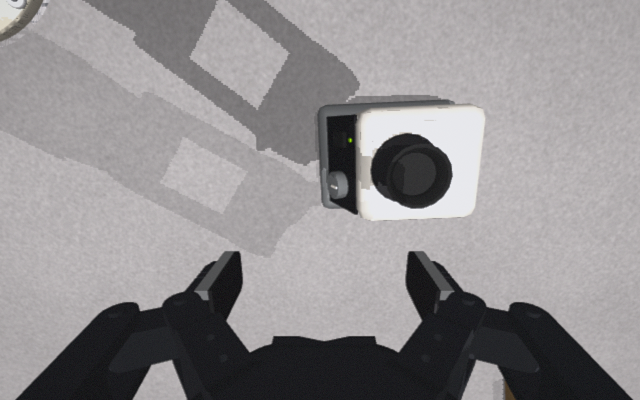

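The wrist view shows the mixer from above, with the cup's rim centred near (419,173), which agrees with the projected guess. I'll refine it with depth.

```bash
python3 - <<'E'
from h import *
p,im,d=load('w0.png'); P=cloud(p,d)
Q=P[120:220,360:465].reshape(-1,3)
for lo,hi in ((156,163),(140,149)):
    S=Q[(Q[:,2]>lo)&(Q[:,2]<hi)]; S=S[np.hypot(S[:,0]-493,S[:,1]+248)<35]
    print(lo,len(S),S.min(0).round(1),S.max(0).round(1),((S.min(0)+S.max(0))/2).round(1),cv2.minEnclosingCircle(S[:,:2].astype('f4')))
c=cv2.resize(im[115:225,350:470],None,fx=5,fy=5,interpolation=cv2.INTER_CUBIC).astype(float)*2.5
cv2.imwrite('pics/cup.png',np.clip(c,0,255)[:,:,::-1])
E
```

```text
156 1021 [ 467.2 -276.7  156. ] [ 519.1 -225.7  160.4] [ 493.2 -251.2  158.2] ((493.0419006347656, -251.17855834960938), 26.114145278930664)
140 1637 [ 474.3 -269.9  143.2] [ 512.1 -232.7  149. ] [ 493.2 -251.3  146.1] ((493.2170715332031, -251.26968383789062), 19.05381965637207)[ WARN:0@0.200] global loadsave.cpp:1063 imwrite_ Unsupported depth image for selected encoder is fallbacked to CV_8U.
```

drive_tool([
  [2.2,1.7,0,0],
  [2.2,1.7,0,0],
  [2.2,1.7,0,0],
  [2.2,1.7,0,0],
  [2.2,1.7,0,0],
  [2.2,1.7,0,0],
  [2.2,1.7,0,0],
  [2.2,1.7,0,0],
  [2.2,1.7,0,0],
  [2.2,1.5,0,0],
  [0,0,0,0],
])

```text
clock: 2.73
eef_pos: [588.6, -60.2, 248.0]
tcp_rot: [3.141, -0.001, 1.573]
contact_force: [0.2, -0.6, 0.4]
opening: 1.004
```

```bash
python3 - <<'E'
from h import *
s=r.sense();print(s['eef_pos'],s['tcp_rot'])
p,im,d=grab('wrist','w1.png'); print(proj(p,[587,5.5,16]))
E
```

```text
[588.60052471 -60.18053299 247.95679039] [ 3.14063516e+00 -1.36227281e-03  1.57304771e+00]
(np.float64(322.3011963667904), np.float64(126.9329920494072))
```

View pics/w1.png

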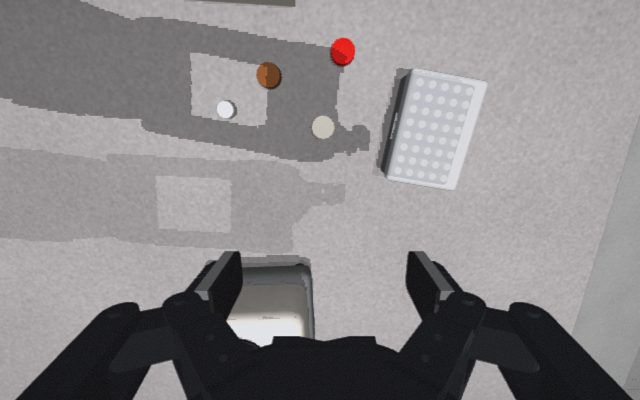

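The wrist view shows the wanted cap at (322,127), on the projected point (322,127), with the tip box to its right at (430,130). The cup axis is (493.2, -251.2), with its floor at 146 as stated. I'll refine the cap position by depth.

```bash
python3 - <<'E'
from h import *
p,im,d=load('w1.png'); P=cloud(p,d)
Q=P[100:150,300:350].reshape(-1,3)
for lo,hi in ((12,20),(6,20)):
    S=Q[(Q[:,2]>lo)&(Q[:,2]<hi)]
    print(lo,len(S),np.median(S[:,2]),((S.min(0)+S.max(0))/2).round(1),S.mean(0).round(1),cv2.minEnclosingCircle(S[:,:2].astype('f4')))
B=P[50:200,370:500].reshape(-1,3);B=B[abs(B[:,2]-56)<5];print('box',B.min(0),B.max(0))
E
```

```text
12 411 15.31214567130362 [587.9   5.8  14.9] [587.2   5.5  15.3] ((587.4661865234375, 5.692667007446289), 14.195363998413086)
6 417 15.305717270547195 [587.2   5.8  14.2] [587.2   5.5  15.2] ((587.2208251953125, 5.333209037780762), 14.406005859375)
box [661.23178591 -65.47490789  51.00737422] [761.68393023  66.24269669  58.5153102 ]
```

drive_tool([
  [2.2,0,0,0],
  [2.2,-0.1,0,0],
  [2.2,0,1.5,0],
  [0,0,3,0],
  [0,0,3,0],
  [0,0,3,0],
  [0,0,3,0],
  [0,0,3,0],
  [0,0,1.5,0],
  [0,0,0,0],
  [0,0,0,0],
], jaw=0.4, force=40)

```text
clock: 3.7
eef_pos: [584.5, 1.8, 67.8]
tcp_rot: [-3.139, 0.0, 1.57]
contact_force: [-0.3, 0.4, 0.1]
opening: 0.604
```

```bash
python3 - <<'E'
from h import *
s=r.sense();print(s['eef_pos'],s['tcp_rot'],s['opening'],r.tcp_to_tips)
p,im,d=grab('wrist','w2.png'); print(proj(p,[587.3,5.6,16]))
P=cloud(p,d); w=P[(P[...,2]>90-40)&(P[...,2]<140)]
F=w[(abs(w[:,1]-5.6)<20)&(abs(w[:,0]-587)<50)]; print(F.min(0),F.max(0))
E
```

```text
[584.52303032   1.78701207  67.75037532] [-3.13933175e+00  1.33240898e-04  1.57026383e+00] 0.6044689340618277 17.0
(np.float64(328.0162723125758), np.float64(227.22616710057116))
[537.0007117  -10.77763313  52.89037434] [636.99811581  20.9495422  139.9994854 ]
```

drive_tool([
  [0.2,0.14,0,0],
  [0.18,0.14,0,0],
  [0,0,1.5,0],
  [0,0,1.5,0],
  [0,0,0,0],
  [0,0,0,0],
])

```text
clock: 4.25
eef_pos: [588.3, 6.4, 38.7]
tcp_rot: [-3.141, 0.0, 1.571]
contact_force: [-0.1, -0.4, 0.6]
opening: 0.596
```

```bash
python3 - <<'E'
from h import *
s=r.sense();print(s['eef_pos'],s['tcp_rot'],s['opening'],s['contact_force'])
p,im,d=grab('wrist','w3.png'); print(proj(p,[587.3,5.6,16]))
E
```

```text
[588.29292764   6.4459899   38.74661852] [-3.14143208e+00  2.77185151e-07  1.57100679e+00] 0.5962066167711116 [-0.1139444  -0.36146068  0.62164493]
(np.float64(322.0726513726851), np.float64(253.0122255270274))
```

View pics/w3.png

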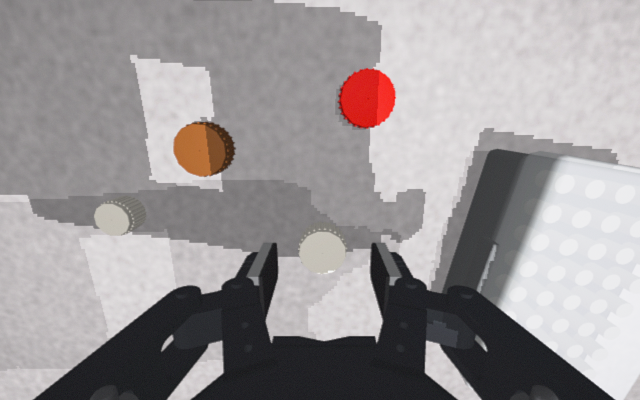

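The cap's top is at (322,252), centred between the finger pads, which sit at about x = 262 and 382. Now lower and grip.

drive_tool([
  [-0.05,-0.05,0.9,0],
  [0,0,0.9,0],
  [0,0,0,0],
  [0,0,0,0],
])

```text
clock: 4.63
eef_pos: [587.2, 5.8, 19.7]
tcp_rot: [-3.14, -0.0, 1.571]
contact_force: [-0.1, -0.6, 0.8]
opening: 0.598
```

drive_tool([
  [0,0,0,0],
  [0,0,0,0],
  [0,0,0,0],
  [0,0,0,0],
  [0,0,0,0],
  [0,0,0,0],
  [0,0,0,0],
  [0,0,0,0],
], jaw=1, force=30)

```text
clock: 5.3
eef_pos: [587.9, 5.8, 20.6]
tcp_rot: [3.141, 0.0, 1.571]
contact_force: [-2.1, -1.0, 5.0]
opening: 0.318
```

drive_tool([
  [0,0,-0.5,0],
  [0,0,-2,0],
  [0,0,-3,0],
  [0,0,-3,0],
  [0,0,-3,0],
  [0,0,-3,0],
  [0,0,0,0],
])

```text
clock: 5.88
eef_pos: [591.0, 5.9, 171.3]
tcp_rot: [3.133, -0.0, 1.571]
contact_force: [1.8, -0.6, 0.1]
opening: 0.313
```

drive_tool([
  [2,-2,0,0],
  [2,-2,0,0],
  [2,-2,0,0],
  [2,-2,0,0],
  [2,-2,0,0],
  [0,-2,0,0],
  [0,0,0,0],
  [0,0,0,0],
])

```text
clock: 6.55
eef_pos: [467.0, 106.0, 165.2]
tcp_rot: [-3.141, 0.0, 1.572]
contact_force: [0.1, -0.1, -0.1]
opening: 0.317
```

```bash
python3 - <<'E'
from h import *
s=r.sense();print(s['eef_pos'],s['tcp_rot'],s['opening'],s['contact_force'])
p,im,d=grab('wrist','w4.png'); print(proj(p,[464.5,174.5,83]))
P=cloud(p,d); m=(P[...,2]>78)&(P[...,2]<90)&(np.hypot(P[...,0]-464.5,P[...,1]-174.5)<25)
S=P[m]; print(len(S),np.median(S[:,2]),((S.min(0)+S.max(0))/2),cv2.minEnclosingCircle(S[:,:2].astype('f4')))
E
```

```text
[466.99004715 106.01013909 165.24535238] [-3.14145077e+00  1.17727165e-04  1.57197028e+00] 0.31690907024905146 [ 0.08501666 -0.07479076 -0.14289807]
(np.float64(320.3729452798724), np.float64(127.2831583862257))
694 81.94711719492544 [464.19552154 176.55627981  81.4590189 ] ((464.33319091796875, 176.4864959716797), 10.634088516235352)
```

View pics/w4.png

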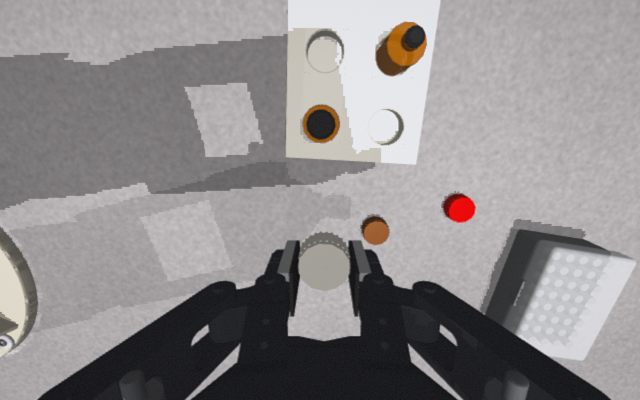

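The wrist view shows the gripped cap at (324,263), with its mouth facing down, and the wide vial's stopper at (321,124). I'll measure the cap's position from the same picture.

```bash
python3 - <<'E'
from h import *
p,im,d=load('w4.png'); P=cloud(p,d)
Q=P[225:300,295:355].reshape(-1,3)
h=np.histogram(Q[:,2],bins=range(140,185,2));print(list(zip(h[1],h[0])))
for lo,hi in((156,166),(158,163)):
    S=Q[(Q[:,2]>lo)&(Q[:,2]<hi)];S=S[abs(S[:,0]-468)<16]
    print(len(S),np.median(S[:,2]),S.min(0),S.max(0),S.mean(0),cv2.minEnclosingCircle(S[:,:2].astype('f4')))
    A=np.c_[S[:,:2],np.ones(len(S))];print('tilt',np.linalg.lstsq(A,S[:,2],rcond=None)[0])
E
```

```text
[(np.int64(140), np.int64(0)), (np.int64(142), np.int64(1)), (np.int64(144), np.int64(34)), (np.int64(146), np.int64(71)), (np.int64(148), np.int64(60)), (np.int64(150), np.int64(86)), (np.int64(152), np.int64(92)), (np.int64(154), np.int64(107)), (np.int64(156), np.int64(147)), (np.int64(158), np.int64(1209)), (np.int64(160), np.int64(824)), (np.int64(162), np.int64(36)), (np.int64(164), np.int64(44)), (np.int64(166), np.int64(52)), (np.int64(168), np.int64(34)), (np.int64(170), np.int64(43)), (np.int64(172), np.int64(50)), (np.int64(174), np.int64(31)), (np.int64(176), np.int64(35)), (np.int64(178), np.int64(16)), (np.int64(180), np.int64(19)), (np.int64(182), np.int64(22))]
2259 159.8546453692167 [452.14963117  91.32423982 156.02162091] [482.62349737 120.14994196 165.97758168] [466.92904384 107.10637319 159.84063965] ((467.4507141113281, 107.71372985839844), 18.31981658935547)
tilt [ 1.50458279e-03 -2.64890364e-02  1.61975251e+02]
2051 159.8833829386476 [452.14963117  91.32423982 158.01070727] [482.51598243 119.61019035 162.85088442] [466.83971483 106.41609189 159.90063383] ((467.20166015625, 107.69895935058594), 18.12054443359375)
tilt [8.94208697e-04 2.04218372e-03 1.59265860e+02]
```

drive_tool([
  [1.5,-0.1,0,0],
  [2,-0.15,0,0],
  [2,0,0,0],
  [1.5,0,0,0],
  [0,0,1.5,0],
  [0,0,2,0],
  [0,0,1.5,0],
  [0,0,0,0],
  [0,0,0,0],
  [0,0,0,0],
])

```text
clock: 7.43
eef_pos: [466.3, 175.7, 115.9]
tcp_rot: [3.141, -0.0, 1.57]
contact_force: [-0.1, 0.1, -0.1]
opening: 0.312
```

```bash
python3 - <<'E'
from h import *
for i in range(3):
    s=r.sense();print(s['eef_pos'],s['tcp_rot'],s['contact_force']); p,im,d=grab('wrist','w5.png')
S=grab('side','s5.png')[1][225:330,300:400]
a=cv2.resize(im[180:380,200:440],None,fx=2,fy=2); b=cv2.resize(S,(381,400),interpolation=cv2.INTER_CUBIC)[:, :310]
cv2.imwrite('pics/m5.png',np.hstack([a,b])[:,:,::-1])
E
```

```text
[466.25291999 175.74705893 115.86515145] [ 3.14077814e+00 -2.76085637e-04  1.57013031e+00] [-0.07135403  0.08840533 -0.05033747]
[466.32521689 175.85428721 116.1392944 ] [ 3.14016985e+00 -5.24222182e-04  1.57020051e+00] [ 0.29165815 -0.98647813 -0.00451631]
[466.26638615 175.88036579 116.24635679] [ 3.13992950e+00 -6.20964488e-04  1.57031740e+00] [ 0.54324899 -0.26396859  0.82366007]
```

View pics/m5.png

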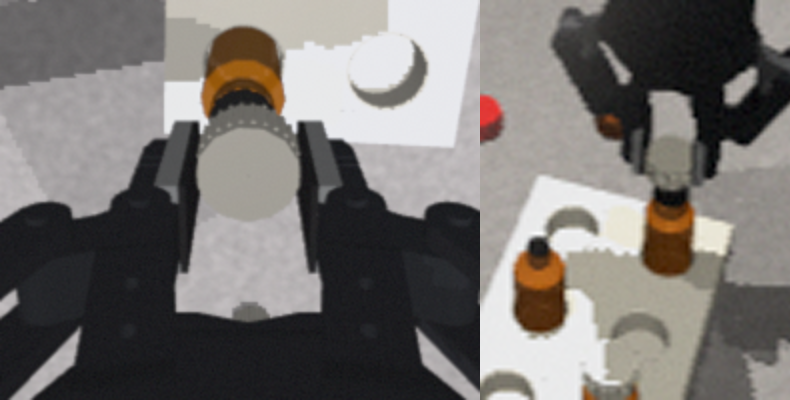

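Left (wrist): the cap at crop (248,165) sits about 1 mm right of the vial axis at crop (244,60). Right (side): the cap is above the stopper. I'll measure the remaining offset.

```bash
python3 - <<'E'
from h import *
p,im,d=load('w5.png'); P=cloud(p,d); print(p['cx'],p['cy'])
m=(P[...,1]>160)&(P[...,1]<215)&(abs(P[...,0]-465)<22)
for lo,hi in((28,58),(60,66),(72,84),(107,114)):
    S=P[m&(P[...,2]>lo)&(P[...,2]<hi)]
    print(lo,len(S),S[:,:2].min(0).round(1),S[:,:2].max(0).round(1),((S.min(0)+S.max(0))/2).round(1),np.percentile(S[:,0],[2,98]).round(1),np.median(S[:,2]))
# circle-fit body points (cylinder r=15)
from scipy.optimize import least_squares
S=P[m&(P[...,2]>30)&(P[...,2]<56)]
f=least_squares(lambda c:np.hypot(S[:,0]-c[0],S[:,1]-c[1])-15,[465,176],loss='soft_l1');print('axis',f.x,len(S))
S=P[m&(P[...,2]>99)&(P[...,2]<107)&(P[...,1]>176)]
f=least_squares(lambda c:np.hypot(S[:,0]-c[0],S[:,1]-c[1])-14.3,[465,176],loss='soft_l1');print('cap',f.x,len(S))
E
```

```text
323.7159420564642 203.3725652817594
28 400 [449.7 178.6] [478.2 191.5] [463.9 185.   43. ] [451.4 477.6] 44.745072784008414
60 486 [449.9 170.6] [478.4 191.5] [464.1 181.   63. ] [450.6 477.7] 62.47046417694797
72 328 [453.7 177.4] [474.3 187.6] [464.  182.5  77.8] [454.4 473.5] 79.86879187273286
107 2332 [443.  161.4] [486.3 190.2] [464.7 175.8 110.5] [448.4 482.1] 110.8272144240261
axis [464.32290208 176.15462933] 340
cap [465.91395777 175.35168101] 395
```

drive_tool([
  [0.06,-0.17,0,0],
  [0,0,0,0],
  [0,0,0.6,0],
  [0,0,0.5,0],
  [0,0,0.3,0],
  [0,0,0.2,0],
  [0,0,0.2,0],
  [0,0,0,0],
])

```text
clock: 8.3
eef_pos: [463.3, 176.3, 96.7]
tcp_rot: [-3.141, 0.0, 1.571]
contact_force: [-0.0, -0.0, -1.6]
opening: 0.309
```

drive_tool([
  [0,0,0.2,0],
  [0,0,0.2,0],
  [0,0,0.1,0],
  [0,0,0,0],
  [0,0,0,0],
])

```text
clock: 8.72
eef_pos: [463.6, 176.4, 92.3]
tcp_rot: [-3.142, 0.0, 1.571]
contact_force: [0.2, -0.1, 0.4]
opening: 0.319
```

drive_tool([
  [0,0,0.1,0],
  [0,0,0.1,0],
  [0,0,0,0],
  [0,0,0,0],
])

```text
clock: 9.05
eef_pos: [463.8, 176.5, 90.6]
tcp_rot: [3.141, -0.0, 1.571]
contact_force: [-1.0, -0.6, 3.9]
opening: 0.316
```

3.9 N of contact at the expected height means the cap is home. Release it and look.

drive_tool([
  [0,0,0,0],
  [0,0,0,0],
  [0,0,0,0],
  [0,0,0,0],
  [0,0,0,0],
], jaw=0.4)

```text
clock: 9.47
eef_pos: [463.5, 176.4, 90.2]
tcp_rot: [-3.141, 0.0, 1.571]
contact_force: [-0.3, -0.2, -0.3]
opening: 0.603
```

drive_tool([
  [0,0,-1,0],
  [0,0,-2,0],
  [0,0,-2,0],
  [0,0,0,0],
  [0,0,0,0],
  [0,0,0,0],
])

```text
clock: 9.97
eef_pos: [463.3, 176.3, 140.3]
tcp_rot: [3.141, -0.0, 1.571]
contact_force: [0.7, -0.4, 0.8]
opening: 0.599
```

```bash
python3 - <<'E'
from h import *
s=r.sense();print(s['eef_pos'],s['tcp_rot'],s['contact_force'],s['opening'])
p,im,d=grab('wrist','w6.png');q,S,_=grab('side','s6.png'); S=S[225:330,300:400]
a=cv2.resize(im[180:380,200:440],None,fx=2,fy=2); b=cv2.resize(S,(381,400),interpolation=cv2.INTER_CUBIC)[:, :310]
cv2.imwrite('pics/m6.png',np.hstack([a,b])[:,:,::-1])
P=cloud(p,d); m=(P[...,2]>78)&(P[...,2]<90)&(np.hypot(P[...,0]-464.3,P[...,1]-176)<20)
S=P[m];A=np.c_[S[:,:2],np.ones(len(S))]; print(len(S),np.median(S[:,2]),(S.min(0)+S.max(0))/2,np.linalg.lstsq(A,S[:,2],rcond=None)[0],cv2.minEnclosingCircle(S[:,:2].astype('f4')))
E
```

```text
[463.34201866 176.30213668 140.30857961] [ 3.14147960e+00 -4.06460904e-05  1.57075794e+00] [ 0.68379033 -0.36925039  0.76764717] 0.5985725007700067
1281 85.20435882344074 [463.54752991 176.64787408  82.51137389] [ 2.33639097e-03 -6.56748144e-02  9.54178968e+01] ((463.55487060546875, 176.4368896484375), 14.447972297668457)
```

View pics/m6.png

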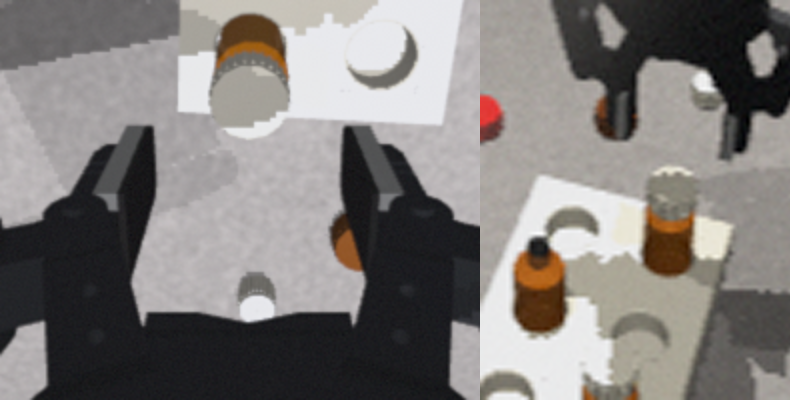

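The capped vial is clear of the fingers. Its cap top reads 85.2 mm against 86 nominal (this camera read the stopper 1 mm low too), level, centred at (463.6,176.5). Now grip the body.

drive_tool([
  [0,0.03,2,0],
  [0,0,2,0],
  [0,0,2,0],
  [0,0,2,0],
  [0,0,1.4,0],
  [0,0,0,0],
  [0,0,0,0],
  [0,0,0,0],
])

```text
clock: 10.73
eef_pos: [464.0, 176.4, 46.5]
tcp_rot: [-3.141, 0.0, 1.571]
contact_force: [-0.0, -0.1, 0.7]
opening: 0.601
```

drive_tool([
  [0,0,0,0],
  [0,0,0,0],
  [0,0,0,0],
  [0,0,0,0],
  [0,0,0,0],
  [0,0,0,0],
  [0,0,0,0],
  [0,0,0,0],
], jaw=1, force=80)

```text
clock: 11.4
eef_pos: [464.6, 176.6, 47.5]
tcp_rot: [3.14, -0.001, 1.571]
contact_force: [-1.6, -0.4, 5.5]
opening: 0.327
```

drive_tool([
  [0,0,-0.5,0],
  [0,0,-1,0],
  [0,0,-2,0],
  [0,0,-2.5,0],
  [0,0,-2.5,0],
  [0,0,-2.5,0],
  [0,0,-2.5,0],
  [0,0,-2.5,0],
  [0,0,-2,0],
  [0,0,0,0],
  [0,0,0,0],
])

```text
clock: 12.32
eef_pos: [464.4, 176.6, 228.1]
tcp_rot: [3.138, -0.001, 1.571]
contact_force: [-0.7, -0.4, -0.8]
opening: 0.328
```

drive_tool([
  [-1,0.1,0,0],
  [-2,0.2,0,0],
  [-3,0.3,0,0],
  [-3,0.3,0,0],
  [-3,0.3,0,0],
  [-3,0.3,0,0],
  [-3,0.3,0,0],
  [-3,0.3,0,0],
  [-3,0.3,0,0],
  [-3,0.3,0,0],
  [-3,0.3,0,0],
  [-3,0.2,0,0],
])

```text
clock: 13.32
eef_pos: [494.5, -155.5, 224.9]
tcp_rot: [-3.139, -0.001, 1.571]
contact_force: [1.2, 0.9, -1.0]
opening: 0.33
```

drive_tool([
  [-2,0,0,0],
  [-2,0,0,0],
  [-2,0,0,0],
  [-2,0,0,0],
  [-1,0,0,0],
  [0,0,0,0],
  [0,0,0,0],
  [0,0,0,0],
])

```text
clock: 13.98
eef_pos: [495.3, -242.7, 225.7]
tcp_rot: [-3.14, -0.001, 1.571]
contact_force: [-0.5, -0.2, -0.7]
opening: 0.33
```

```bash
python3 - <<'E'
from h import *
s=r.sense();print(s['eef_pos'],s['tcp_rot'],s['contact_force'],s['opening'])
p,im,d=grab('wrist','w7.png');q,S,e=grab('side','s7.png'); print(proj(q,[493,-251,180]))
P=cloud(p,d);t=s['eef_pos'];m=(np.hypot(P[...,0]-t[0],P[...,1]-t[1])<16)&(abs(P[...,2]-t[2]-38)<6)
S=P[m];A=np.c_[S[:,:2],np.ones(len(S))];print('cap top',len(S),np.median(S[:,2]),(S.min(0)+S.max(0))/2,np.linalg.lstsq(A,S[:,2],rcond=None)[0])
E
```

```text
[ 495.32350692 -242.72737934  225.71699544] [-3.14042784e+00 -9.94349780e-04  1.57082563e+00] [-0.5301712  -0.15244189 -0.73773614] 0.33032200069029993
(np.float64(371.848361100973), np.float64(137.82232820725923))
cap top 3278 263.2642776150673 [ 494.38551992 -239.47860719  263.60631229] [-7.04225921e-03 -1.09609752e-01  2.40138844e+02]
```

drive_tool([
  [-0.4,-0.1,0,0],
  [-0.45,-0.1,0.5,0],
  [0,0,0.7,0],
  [0,0,0,0],
  [0,0,0,0],
  [0,0,0,0],
])

```text
clock: 14.58
eef_pos: [493.8, -252.0, 214.1]
tcp_rot: [-3.141, -0.0, 1.571]
contact_force: [-0.4, 0.6, -0.6]
opening: 0.325
```

```bash
python3 - <<'E'
from h import *
s=r.sense();print(s['eef_pos'],s['tcp_rot'],s['contact_force'],s['opening'])
p,im,d=grab('wrist','w8.png');q,S,e=grab('side','s8.png'); u,v=map(int,proj(q,[493,-251,190]))
P=cloud(p,d);T=s['eef_pos'];m=np.hypot(P[...,0]-T[0],P[...,1]-T[1])<11;S2=P[m&(abs(P[...,2]-T[2]-38)<5)]
print(np.median(S2,0),np.linalg.lstsq(np.c_[S2[:,:2],np.ones(len(S2))],S2[:,2],rcond=None)[0])
a=cv2.resize(im[150:350,200:440],None,fx=2,fy=2); b=cv2.resize(S[v-45:v+55,u-40:u+38],(312,400),interpolation=cv2.INTER_CUBIC)
cv2.imwrite('pics/m8.png',np.hstack([a,b])[:,:,::-1])
E
```

```text
[ 493.75366487 -252.00260534  214.05985823] [-3.14117930e+00 -2.78113794e-04  1.57073845e+00] [-0.37144871  0.5740915  -0.57617367] 0.325373539234553
[ 493.81651758 -250.34912516  251.75716198] [-1.67926069e-03  2.68982894e-03  2.53248308e+02]
```

View pics/m8.png

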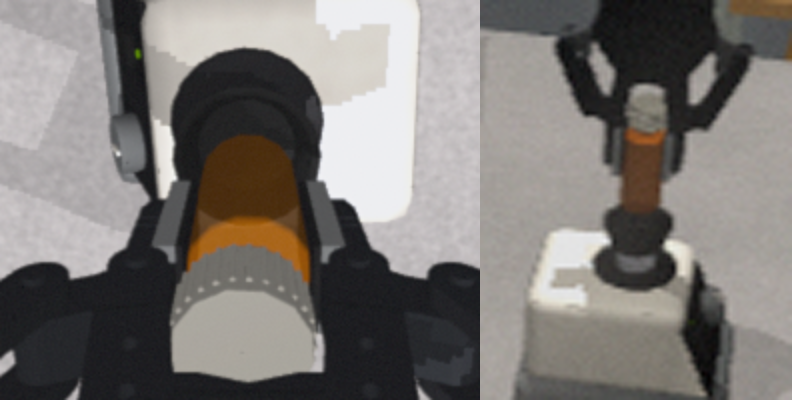

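The vial is upright with its cap home (the cap top is level), and it hangs centred over the cup in both views. Lower it to just above the floor.

drive_tool([
  [0.04,-0.04,0.5,0],
  [0,0,0.7,0],
  [0,0,0.6,0],
  [0,0,0.4,0],
  [0,0,0,0],
  [0,0,0,0],
])

```text
clock: 15.18
eef_pos: [493.2, -251.6, 191.8]
tcp_rot: [-3.141, -0.0, 1.571]
contact_force: [0.8, 0.2, 0.1]
opening: 0.331
```

drive_tool([
  [0,0,0.15,0],
  [0,0,0.15,0],
  [0,0,0.1,0],
  [0,0,0,0],
  [0,0,0,0],
])

```text
clock: 15.6
eef_pos: [493.6, -251.8, 188.6]
tcp_rot: [3.141, 0.0, 1.571]
contact_force: [-0.6, -0.6, 1.6]
opening: 0.327
```

drive_tool([
  [0,0,0.1,0],
  [0,0,0.1,0],
  [0,0,0,0],
  [0,0,0,0],
])

```text
clock: 15.93
eef_pos: [493.6, -251.8, 186.7]
tcp_rot: [3.141, 0.0, 1.571]
contact_force: [-1.6, 0.2, 6.0]
opening: 0.324
```

drive_tool([
  [0,0,0.1,0],
  [0,0,0.1,0],
  [0,0,0,0],
  [0,0,0,0],
])

```text
clock: 16.27
eef_pos: [493.6, -251.8, 184.9]
tcp_rot: [3.141, 0.0, 1.571]
contact_force: [-1.5, 1.1, 7.3]
opening: 0.329
```

drive_tool([
  [0,0,0.1,0],
  [0,0,0.1,0],
  [0,0,0,0],
  [0,0,0,0],
])

```text
clock: 16.6
eef_pos: [493.6, -251.8, 183.1]
tcp_rot: [3.141, 0.0, 1.571]
contact_force: [-2.2, 1.3, 10.1]
opening: 0.326
```

drive_tool([
  [0,0,0.1,0],
  [0,0,0,0],
  [0,0,0,0],
])

```text
clock: 16.85
eef_pos: [493.6, -251.9, 182.5]
tcp_rot: [3.141, 0.0, 1.571]
contact_force: [-3.9, 1.3, 13.7]
opening: 0.326
```

drive_tool([
  [0,0,0.05,0],
  [0,0,0,0],
  [0,0,0,0],
])

```text
clock: 17.1
eef_pos: [493.7, -251.9, 182.4]
tcp_rot: [3.141, 0.001, 1.571]
contact_force: [-5.1, 2.5, 17.9]
opening: 0.326
```

It's on the stop: 17.9 N, with the TCP no longer sinking. Last check before handing in.

```bash
python3 - <<'E'
from h import *
for i in range(5):
    s=r.sense();print(s['clock'],s['eef_pos'].round(1),s['tcp_rot'].round(4),s['contact_force'].round(1),s['opening']); p,im,d=grab('wrist','w9.png')
q,S,e=grab('side','s9.png'); u,v=map(int,proj(q,[493,-251,180]))
P=cloud(p,d);T=s['eef_pos'];m=np.hypot(P[...,0]-T[0],P[...,1]-T[1])<11;S2=P[m&(abs(P[...,2]-T[2]-38)<5)]
print(np.median(S2,0),np.linalg.lstsq(np.c_[S2[:,:2],np.ones(len(S2))],S2[:,2],rcond=None)[0])
a=cv2.resize(im[150:350,200:440],None,fx=2,fy=2); b=cv2.resize(S[v-45:v+55,u-40:u+38],(312,400),interpolation=cv2.INTER_CUBIC)
cv2.imwrite('pics/m9.png',np.hstack([a,b])[:,:,::-1])
E
```

```text
17.1 [ 493.7 -251.9  182.4] [3.1407e+00 6.0000e-04 1.5708e+00] [-5.1  2.5 17.9] 0.32563321870580975
17.15 [ 493.7 -251.9  182.5] [3.1406e+00 6.0000e-04 1.5708e+00] [-4.4  2.4 17.2] 0.327569592239799
17.2 [ 493.7 -251.9  182.4] [3.1407e+00 6.0000e-04 1.5708e+00] [-5.5  2.1 17.7] 0.3301432212932355
17.25 [ 493.7 -251.9  182.4] [3.1407e+00 6.0000e-04 1.5708e+00] [-4.5  1.6 17.6] 0.3264076178542634
17.3 [ 493.7 -251.9  182.5] [3.1407e+00 6.0000e-04 1.5708e+00] [-5.5  2.1 17.8] 0.3265180129458276
[ 493.697754   -250.29088778  220.22272414] [-3.15066328e-03  8.15264283e-03  2.23823273e+02]
```

View pics/m9.png

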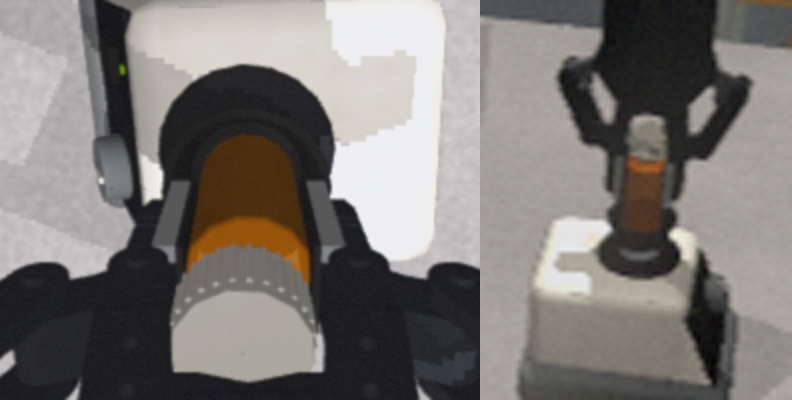

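The vial stands upright in the lowered cup with its cap home. The cap-to-TCP height is unchanged (37.8 against 37.7 mm), so nothing slipped, and the force is steady at about 17.7 N.

```bash
python3 -c "
from h import *
print(job.sign_off()); print(r.sense()['contact_force'])"
```

```text
the job is handed in; nothing more can be done
None
the job is handed in; nothing more can be done
```

I put the 28 mm white cap on the wide-necked vial in its well and let go. I then gripped the vial by its glass body, stood it in the mixer cup and pressed the cup down onto its stop. The job was handed in at 17.3 s with the vial still held there; the sign-off gives no verdict.

**Last checks:**
- **Push:** the vertical force was steady at 17–18 N. The cup resisted from about 5 N and sank about 5–6 mm, then the force rose sharply while the tool barely moved.
- **Side load:** there was also a sideways force of about 5–6 N, which I left as it was.
- **Position:** the tool stood within about 1 mm of the measured cup axis, and the vial looked upright in both camera views.
- **Cap:** its top was level, and its height above the tool was unchanged by the pressing (37.8 mm, 37.7 mm before), so neither the cap nor the vial slipped.
- **Disagreement:** the wrist camera's depth put the cap top about 1 mm low. It read the bare stopper equally low before capping, so I took that as calibration error.
- **Not checked:** I saw no contact with the other vials, the small cap or the tip box, but I did not measure their positions again at the end.

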